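Seat the setting plate on the press pins and set the register pointer

ROBOT

A 6-joint arm with a two-finger parallel gripper is mounted at the origin on the work surface. World frame = base frame: x ahead of the robot, y to its left, z up, the work surface at z = 0. Lengths are in m, angles in rad, forces in N, time in s.
With the tool pointing down it reaches from about 0.425 to 0.95 m from the base axis. Payload 3.5 kg.
Tool frame: the origin (TCP) lies on the centre line of the jaws, within the pads' length; the fingertips stand 17 mm ahead of it and the grasp point (between the pads) lies 2 mm behind it; z points along the fingers, y is the line along which they close (so a half turn about z gives the same grasp; the last joint's range is limited). The gripper opens to 85 mm and grips with 20 to 120 N. Pads are 22 mm wide; open, the fingers measure 114 mm over their backs; the gripper's body (76 mm by 85 mm) begins 54 mm behind the grasp point. The pads swing forward as they close: fully open they stand 13 mm farther back than shut.
Start: joints at [-1.484, 0.286, 1.577, -0, 1.279, -0.15], TCP at [0.158, -0.656, 0.248] pointing down, gripper open.
Joint ranges: [-2.77, 2.77], [-0.9, 2.22], [0.21, 2.48], [-1.53, 4.67], [0.24, 2.81], [-2.84, 2.84]. Speed limits (rad/s): [2.79, 2.79, 3.14, 3.14, 3.14, 3.14].

INTERFACE

Orientations are given as a unit quaternion [x, y, z, w].
In Python, from plant import ctrl gives the robot as it stands. The module is installed in compiled form; this text tells all that it offers.
- The arm moves only by the tool drive_tool, never from a script. Its argument "moves" is a list of rows, each a list of 3 entries, a list of its own where there are three numbers: the turn, a rotation vector about the tool's x, y, z in rad, then the shift along the tool's x, y, z in m, then the finger opening in m, from 0 to 0.0854. A call has 1 to 5 rows; each row shifts and turns the commanded pose from where the row before left it, along the tool's axes as they then stand; what a row does not reach is not made up. A row lasts 1/8 s, in which the tool goes at most 62.5 mm and 10.7 degrees, less where a joint would pass 70% of its speed; a pose out of reach is approached as far as the arm can. A call with a gripper value outside its range is refused whole. The fingers move at their own pace and stop on an object; "grip_force" is the grip in N (left out, the last holds). Time passes only in rows, so rows that do not move let the fingers close. It gives the time, the measured TCP pose, the force, the opening and the grip force at its end, in the units of the state.
- ctrl.get_state(): the state, without advancing time (a new reading comes with each control period).
- ctrl.read_camera(name): name is "scene" or "top" or "wrist"; returns a dict with "image" (400x640x3 uint8, red, green, blue), "fx", "fy", "cx", "cy" (pixels), "R" (3x3) and "t" (3): a world point X has camera coordinates R X + t. Camera axes: x right, y down, z forward; pixel columns grow to the right and rows downward; lengths in m; the calibration is good to about 2 mm. A picture is of the moment at which its call begins. There is no depth.
- ctrl.sign_off(): hands the job in; it is judged then, once.
The state is a dict: "time": time; "qpos": joint angles; "dq": joint speeds; "joint_efforts": joint torques, N m; "eef_pos": TCP position; "tcp_rot": TCP orientation; "contact_force": force on the tool from outside, world axes, zero at the start; "wrist_torque": the same for the moment, N m; "opening": opening from 0.0 (shut) to 1.0 (fully open); "finger_force": force on a finger pad.
Only numpy, scipy, OpenCV 4.12 (cv2) and the standard library are available. Lean on these libraries where they do the work, as an engineer would, in place of code of your own. Each camera call takes 0.05 s, during which the arm holds its last target. There are 200 camera calls.

TASK

Set the register of the blue tile-printing press: pick up the aluminium setting plate by its grip bar and lower it (never let it drop) onto the press bed, slotted edge towards the robot, until the round and the diamond locating pin both stand in its two holes and it lies flush on the bed. Then turn the knob on the press's sloping front panel, a little at a time, until the pointer on the bed stands opposite the middle of the plate's slot, moving the pointer by its knob only. Let go, and leave the ink tub, the tiles and the palette knife where they are.

Things in the scene. Friction and masses are not known exactly. Their poses are not given: they have to be found in the camera images.
- plate_grip (a point): Sizes in mm. Centre of the grip bar of the loose bare-aluminium setting plate (100 along its x, 150 along y, 8 thick, 0.3-0.6 kg, flat on the bench left or right of the press, yaw within 0.5 rad). Bar: 14 thick (x), 76 long (y), 40 high, on the plate's middle; this point is 20 above the plate's top, 28 above its underside. Axes of the plate: -x to its slotted edge, z up.
- round_hole (a point): Centre, at the underside, of the plate's hole for the round pin: 13.5 mm diameter, right through the 8 mm plate, at plate (0, +55 mm) from the middle. Same axes as plate_grip.
- diamond_hole (a point): Centre, at the underside, of the plate's other hole, for the diamond pin: also 13.5 mm diameter and right through, at plate (0, -55 mm) from the middle.
- plate_slot (a point): Middle of the 8 mm wide, 10 mm deep slot cut in the plate's front (-x) long edge, at the edge and at the plate's top face; at plate (-50, +20 mm) from the middle. Same axes as plate_grip.
- press: Sizes in mm. Fixed blue press, 240 wide. Origin on the bench below the seated plate's middle; x away from the robot (yaw within 0.15 rad), z up. Flat bed 90 high, x -85 to 100. In front (x -85 to -185) a panel slopes down to the robot at 35 deg, outward normal (-0.573, 0, 0.819) in press axes. Behind (x over 77): hinge block and screen frame, at most 35 above the bed.
- round_pin (a point): Centre of the foot, at bed height, of the round steel locating pin: 12 mm diameter, 20 mm tall, the upper 9 mm a cone nose; at press (0, +55 mm). The seated plate has round_hole here.
- diamond_pin (a point): Centre of the foot, at bed height, of the diamond steel locating pin: 12 mm along press y, 7.6 mm along press x, 18 mm tall, the upper 9 mm tapered; at press (0, -55 mm). The seated plate has diamond_hole here.
- knob_grip (a point): Sizes in mm. On the axis of the round knurled steel knob (36 diameter, 24 long) on the sloping panel, 20 out from the panel, 12 below the end face. z = axis, the panel's outward normal; x, y turn with it. Light friction (0.06 N m), stays as left. Clockwise, looking at the end face, moves the pointer to press -y, 8 mm per rad; 1.0 to 2.4 rad clockwise needed; stops 1.5 rad or more beyond.
- register_pointer: Small pointed steel slide on the bed's front strip, coupled to the knob; it slides only along press y. Origin at the tip of its point (2 mm wide), which looks to +x and ends 7 mm before the seated plate's front edge, 7 mm above the bed. The slide is 12 mm tall and reaches 26 mm back from the tip.
- tub_middle (a point): Middle of the white closed ink tub, 90 mm diameter, 105 mm tall, standing loose on the bench on the side of the press away from the plate. To be left alone.
- tiles_middle (a point): Middle of the loose stack of five white tiles, 110 mm square, 40 mm high, on the bench to the far right. To be left alone.
- knife_middle (a point): Middle of the loose palette knife (wooden handle, steel blade), 210 mm long, lying on the bench to the far left. To be left alone.
Mind the look-alikes: they are no part of the job. What is shaped like the part that bears plate_grip but black is not meant.

How it is judged:
By the outcome, as a careful person would: the job done as asked, in the order asked, and still so for the second after the job is handed in, with the robot touching nothing.
It also fails if it takes over 64 s, if anything falls off the work surface, if the arm or the gripper's body presses on something with over 40 N, if the wrist force passes 120 N, or if a joint passes its speed limit or range.

## Working session

There is one attempt and no reset: what is moved stays moved. The work goes in short steps, Python scripts to look and compute and a tool call to move; the robot and the scene stay as the last step left them, time stands still between calls to the robot, and variables do not carry over. Pictures are saved under pics/ and viewed, at most 10 in all, crops included, and the job is handed in when it is done.

Besides the shell and the picture viewer there is one more tool, called in YAML: its name, and indented under it one key for each argument. drive_tool: Moves the arm, as the interface text tells. Its arguments: {"type":"object","properties":{"moves":{"type":"array","items":{"type":"array"}},"grip_force":{"type":"number"}},"required":["moves"]}

```bash
mkdir -p pics
cat > h.py <<'E'
import numpy as np, cv2
from scipy.spatial.transform import Rotation as Rn
from plant import ctrl
def cam(n):
    c=ctrl.read_camera(n); c['R']=np.array(c['R']); c['t']=np.array(c['t']); return c
def ray(c,u,v):
    d=c['R'].T@np.array([(u-c['cx'])/c['fx'],(v-c['cy'])/c['fy'],1]); o=-c['R'].T@c['t']; return o,d/np.linalg.norm(d)
def onz(c,u,v,z):
    o,d=ray(c,u,v); return o+d*(z-o[2])/d[2]
def proj(c,X):
    p=c['R']@np.array(X)+c['t']; return np.array([c['fx']*p[0]/p[2]+c['cx'],c['fy']*p[1]/p[2]+c['cy']])
def tri(obs):
    A=np.zeros((3,3));b=np.zeros(3)
    for c,u,v in obs:
        o,d=ray(c,u,v);P=np.eye(3)-np.outer(d,d);A+=P;b+=P@o
    X=np.linalg.solve(A,b); return X,[np.round(proj(c,X)-[u,v],1) for c,u,v in obs]
def save(n,im): cv2.imwrite('pics/'+n,cv2.cvtColor(im,cv2.COLOR_RGB2BGR))
E
python3 - <<'E'
from h import *
import pickle
d={n:cam(n) for n in('scene','top','wrist')}
pickle.dump(d,open('d0.pkl','wb'))
for n,c in d.items():
    print(n,-c['R'].T@c['t'],c['fx'],c['R'][2])
save('s.png',d['scene']['image']);save('t.png',d['top']['image']);
print(ctrl.get_state())
E
```

```text
scene [1.07113954 0.90324333 1.31595425] 460.40450866516 [-0.35094131 -0.52313717 -0.77663872]
top [0.42962241 0.0752505  1.4401454 ] 391.76311002119155 [ 0.05665011  0.00720731 -0.99836808]
wrist [ 0.22859357 -0.63906489  0.37316915] 316.9204226688882 [-0.27425286 -0.06439765 -0.95949899]
{'time': 0.15, 'qpos': array([-1.48398999e+00,  2.87058363e-01,  1.57785003e+00,  8.95630752e-06,
        1.27858241e+00, -1.49990501e-01]), 'dq': array([ 0.00052506, -0.00248148, -0.00327062, -0.00055513, -0.00067301,
        0.0006234 ]), 'joint_efforts': array([ 9.93940812e-04, -4.06606829e+01, -2.93141323e+01, -1.60645614e-04,
        3.95380703e-03, -2.30918602e-06]), 'eef_pos': array([ 0.15834328, -0.65567255,  0.24719571]), 'tcp_rot': array([ 9.92998797e-01,  1.18120654e-01,  3.42631959e-05, -9.48465261e-04]), 'contact_force': array([-0.51029811, -0.92996364, -0.14040748]), 'wrist_torque': array([ 0.02553888,  0.03023473, -0.01466158]), 'finger_force': 0.0, 'opening': 1.0005437375691435}
```

View pics/s.png

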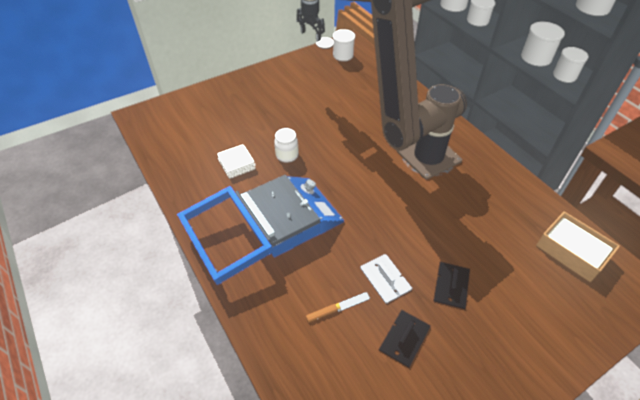

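View pics/t.png

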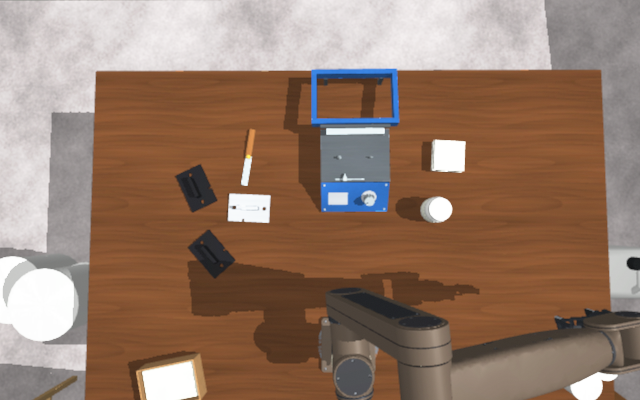

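The bare-aluminium plate with a grip bar is at top (249,208) / scene (386,278). The possible confusions are black copies at top (197,187) and (211,252), the tile stack at (448,156) and the white label on the press panel at (338,199). I choose the bright plate at (249,208). The press bed is at (355,155), the knob at (369,198) and the pointer at (346,178).

Run:
```python
from h import *
import pickle
d=pickle.load(open('d0.pkl','rb'))
def cr(n,x,y,w,h,k): return cv2.resize(d[n]['image'][y:y+h,x:x+w],None,fx=k,fy=k,interpolation=cv2.INTER_CUBIC)
a=np.hstack([cr('top',220,185,65,47,6),cr('scene',355,250,65,47,6)])
b=np.hstack([cr('top',310,120,65+25,50*2,4),cr('scene',235,170,110,75,4)[:0] if 0 else cv2.resize(d['scene']['image'][170:245,235:345],(420,400),interpolation=cv2.INTER_CUBIC)])
a=a[:190*2]; save('crop.png',np.vstack([a[:200*2][:282],cv2.resize(b,(780,318))[:, :]]) )
# plate from top mask
for n,(x,y,w,h) in {'top':(215,185,65,45),'scene':(355,250,65,55)}.items():
    c=d[n]; hsv=cv2.cvtColor(c['image'],cv2.COLOR_RGB2HSV)[y:y+h,x:x+w]
    m=((hsv[...,1]<60)&(hsv[...,2]>100)).astype(np.uint8)
    k=cv2.findContours(m,cv2.RETR_EXTERNAL,cv2.CHAIN_APPROX_NONE)[0]; k=max(k,key=cv2.contourArea)
    r=cv2.minAreaRect(k); bx=cv2.boxPoints(r)+[x,y]
    print(n,bx.round(1).tolist()); P=np.array([onz(c,*p,0.008) for p in bx]); print(P.round(4).tolist(),'mid',P.mean(0))
    print('sides',np.linalg.norm(P-np.roll(P,1,0),axis=1))
```

```text
top [[226.8, 220.9], [228.1, 192.7], [270.4, 194.5], [269.1, 222.8]]
[[0.4416, 0.441, 0.008], [0.5452, 0.438, 0.008], [0.5385, 0.2824, 0.008], [0.4349, 0.286, 0.008]] mid [0.4900625  0.36185412 0.008     ]
sides [0.15513946 0.10369581 0.15577364 0.10358049]
scene [[358.8, 266.6], [384.1, 248.4], [413.0, 288.6], [387.7, 306.7]]
[[0.5422, 0.2842, 0.008], [0.4277, 0.2709, 0.008], [0.4421, 0.4444, 0.008], [0.5494, 0.4521, 0.008]] mid [0.49035056 0.36288327 0.008     ]
sides [0.16804454 0.11528428 0.17417154 0.10759429]
```

View pics/crop.png

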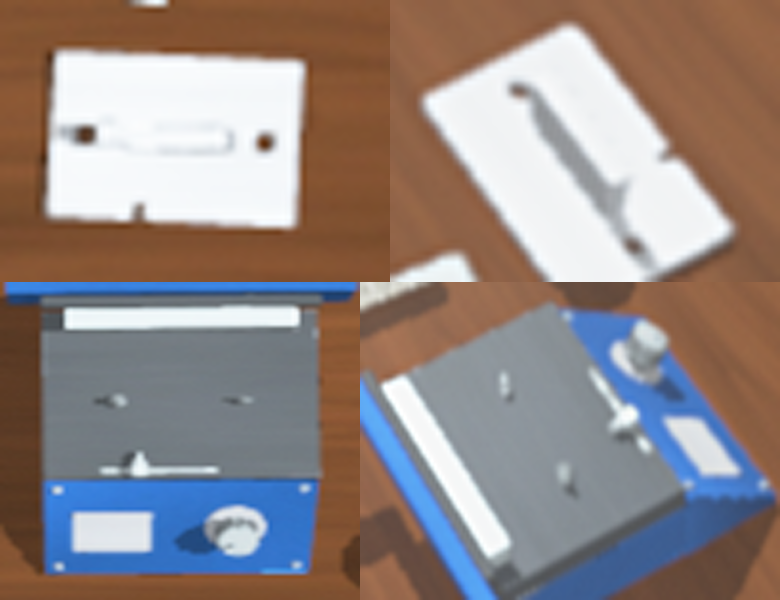

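The crop confirms the bright plate: the holes are at both ends of the bar and the slot is on the near edge, left of the middle, so the yaw is about -0.04 and it is already the right way round. Its middle is near (0.490, 0.362), and the 150x100 size fits. Moving the wrist camera over the plate, by way of the front.

drive_tool:
  moves:
    - [[0,0,0],[0.0465,-0.0254,0],0.085]
    - [[0,0,0],[0.0465,-0.0254,0],0.085]
    - [[0,0,0],[0.0465,-0.0254,0],0.085]
    - [[0,0,0],[0.0465,-0.0254,0],0.085]
    - [[0,0,0],[0.0465,-0.0254,0],0.085]

```text
time: 0.78
eef_pos: [0.3556, -0.4767, 0.248]
tcp_rot: [0.993, 0.118, -0.0, -0.0]
contact_force: [-0.6, -0.2, -0.7]
opening: 0.997
finger_force: 0.0
```

drive_tool:
  moves:
    - [[0,0,0],[0.0465,-0.0254,0],0.085]
    - [[0,0,0],[0.0465,-0.0254,0],0.085]
    - [[0,0,0],[0.0465,-0.0254,0],0.085]
    - [[0,0,0],[0.0465,-0.0254,0],0.085]
    - [[0,0,0],[0.0465,-0.0254,0],0.085]

```text
time: 1.4
eef_pos: [0.5518, -0.2987, 0.248]
tcp_rot: [0.993, 0.118, -0.0, -0.0]
contact_force: [-0.4, -0.2, -0.0]
opening: 0.994
finger_force: 0.0
```

drive_tool:
  moves:
    - [[0,0,-0.163],[0,0,0],0.085]
    - [[0,0,-0.163],[0,0,0],0.085]
    - [[0,0,-0.163],[0,0,0],0.085]
    - [[0,0,-0.163],[0,0,0],0.085]

```text
time: 1.9
eef_pos: [0.5507, -0.2999, 0.2478]
tcp_rot: [0.902, 0.432, -0.0, -0.0]
contact_force: [0.7, -0.3, 0.5]
opening: 0.997
finger_force: 0.0
```

drive_tool:
  moves:
    - [[0,0,-0.163],[0,0,0],0.085]
    - [[0,0,-0.163],[0,0,0],0.085]
    - [[0,0,-0.163],[0,0,0],0.085]
    - [[0,0,-0.163],[0,0,0],0.085]

```text
time: 2.4
eef_pos: [0.5506, -0.3, 0.2478]
tcp_rot: [0.716, 0.698, -0.0, -0.0]
contact_force: [-0.3, 0.0, -0.2]
opening: 0.997
finger_force: 0.0
```

drive_tool:
  moves:
    - [[0,0,0],[0.058,0,0],0.085]
    - [[0,0,0],[0.058,0,0],0.085]
    - [[0,0,0],[0.058,0,0],0.085]
    - [[0,0,0],[0.058,0,0],0.085]
    - [[0,0,0],[0.058,0,0],0.085]

```text
time: 3.02
eef_pos: [0.5591, -0.0084, 0.2481]
tcp_rot: [0.718, 0.696, -0.0, -0.0]
contact_force: [1.0, 0.9, 0.1]
opening: 0.993
finger_force: 0.0
```

drive_tool:
  moves:
    - [[0,0,0],[0.058,0,0],0.085]
    - [[0,0,0],[0,0,0],0.085]
    - [[0,0,0],[0,0,0],0.085]

```text
time: 3.4
eef_pos: [0.5611, 0.0476, 0.248]
tcp_rot: [0.717, 0.697, -0.0, -0.0]
contact_force: [0.2, 0.3, -0.8]
opening: 0.993
finger_force: 0.0
```

Run:
```python
from h import *
import pickle
c=cam('wrist'); pickle.dump(c,open('p1.pkl','wb')); save('p1.png',c['image'])
print(-c['R'].T@c['t'],c['R'])
```

```text
[0.56376107 0.11935214 0.37410217] [[ 9.99551798e-01 -2.99359590e-02 -2.05215599e-04]
 [-2.86534229e-02 -9.58668878e-01  2.83077663e-01]
 [-8.67093512e-03 -2.82944906e-01 -9.59096968e-01]]
```

drive_tool:
  moves:
    - [[0,0,0],[0.05,0,0],0.085]
    - [[0,0,0],[0.05,0,0],0.085]
    - [[0,0,0],[0,0,0],0.085]
    - [[0,0,0],[0,0,0],0.085]

```text
time: 3.95
eef_pos: [0.5645, 0.1462, 0.2481]
tcp_rot: [0.718, 0.696, -0.0, 0.0]
contact_force: [0.0, 0.4, -0.1]
opening: 0.99
finger_force: 0.0
```

Run:
```python
from h import *
import pickle
c=cam('wrist'); pickle.dump(c,open('p2.pkl','wb'))
a=pickle.load(open('p1.pkl','rb'))['image']
save('p12.png',cv2.resize(np.hstack([a,c['image']]),(800,250)) if 0 else np.vstack([a[60:360],c['image'][60:360]]))
print(-c['R'].T@c['t'])
```

```text
[0.56729671 0.21794574 0.37415349]
```

View pics/p12.png

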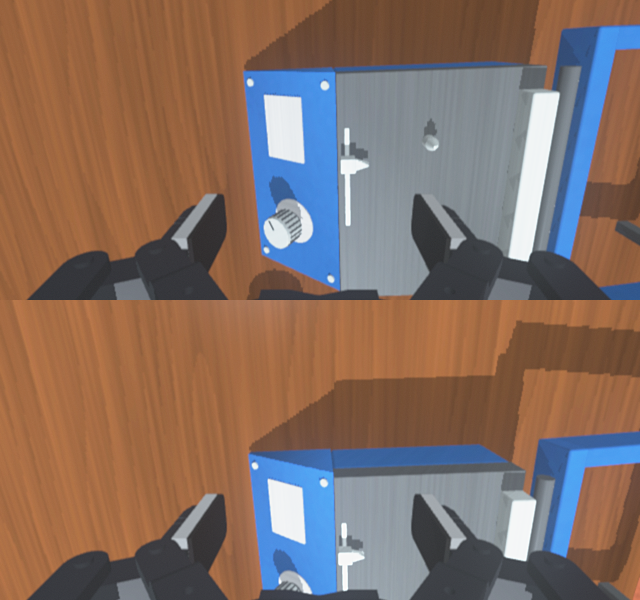

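drive_tool:
  moves:
    - [[0,0,0],[0.05,-0.01,0],0.085]
    - [[0,0,0],[0.05,-0.01,0],0.085]
    - [[0,0,0],[0.05,-0.01,0],0.085]
    - [[0,0,0],[0,0,0],0.085]
    - [[0,0,0],[0,0,0],0.085]

```text
time: 4.62
eef_pos: [0.5393, 0.297, 0.2482]
tcp_rot: [0.718, 0.696, -0.0, 0.0]
contact_force: [-0.1, 0.1, -0.0]
opening: 0.997
finger_force: 0.0
```

Run:
```python
from h import *
import pickle
c=cam('wrist'); pickle.dump(c,open('q1.pkl','wb'))
print(-c['R'].T@c['t'])
```

```text
[0.54203265 0.36877731 0.37421056]
```

drive_tool:
  moves:
    - [[0,0,0],[0.05,-0.01,0],0.085]
    - [[0,0,0],[0.04,-0.01,0],0.085]
    - [[0,0,0],[0,0,0],0.085]
    - [[0,0,0],[0,0,0],0.085]

```text
time: 5.18
eef_pos: [0.5222, 0.3874, 0.2482]
tcp_rot: [0.718, 0.696, -0.0, 0.0]
contact_force: [0.8, 0.4, -0.4]
opening: 0.992
finger_force: 0.0
```

Run:
```python
from h import *
import pickle
c=cam('wrist'); pickle.dump(c,open('q2.pkl','wb'))
a=pickle.load(open('q1.pkl','rb'))['image']
save('q12.png',np.vstack([a[60:360],c['image'][60:360]]))
print(-c['R'].T@c['t'])
```

```text
[0.52494658 0.45921348 0.37422173]
```

View pics/q12.png

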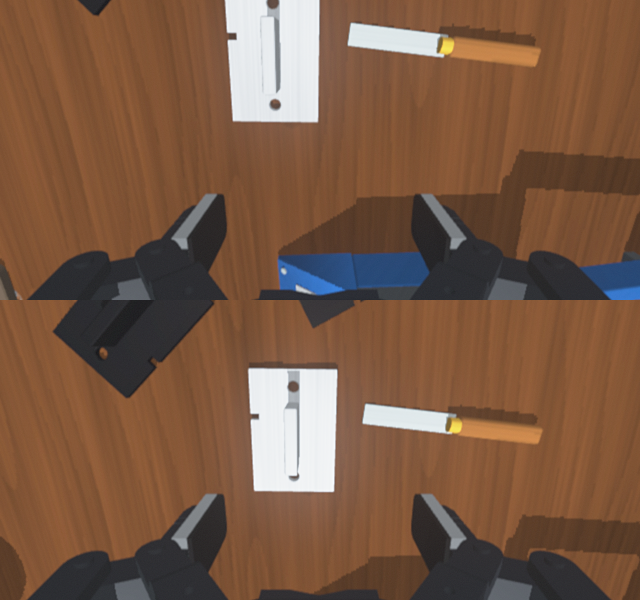

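p1 (upper half; rows +60 in the full image): round pin at (430,203), pointer tip at (369,224), knob end face at (281,291), and blue panel with its bed edge near column 337. q1 and q2: plate with slot at (232,96) and (254,176), holes at (275,164) and (293,146). A black copy is at the upper left. Now measuring these exactly.

```bash
cat > m.py <<'E'
from h import *
import pickle
L=lambda n:pickle.load(open(n,'rb'))
def plate(c):
    hsv=cv2.cvtColor(c['image'],cv2.COLOR_RGB2HSV)
    m=((hsv[...,1]<50)&(hsv[...,2]>150)).astype(np.uint8); m=cv2.morphologyEx(m,cv2.MORPH_CLOSE,np.ones((13,13)))
    ks=cv2.findContours(m,cv2.RETR_EXTERNAL,cv2.CHAIN_APPROX_NONE)[0]
    k=max([k for k in ks],key=cv2.contourArea)
    h=cv2.convexHull(k); q=cv2.approxPolyDP(h,8,True)[:,0].astype(float)
    # refine by line fit
    pts=k[:,0].astype(float); ln=[]
    for i in range(4):
        a,b=q[i],q[(i+1)%4]; u=(b-a)/np.linalg.norm(b-a); n=np.array([-u[1],u[0]])
        t=(pts-a)@u; s=np.abs((pts-a)@n); w=pts[(s<2.5)&(t>6)&(t<np.linalg.norm(b-a)-6)]
        vx,vy,x0,y0=cv2.fitLine(w.astype(np.float32),cv2.DIST_HUBER,0,.01,.01).ravel(); ln.append(np.cross([x0,y0,1],[x0+vx,y0+vy,1]))
    C=[]
    for i in range(4):
        p=np.cross(ln[i-1],ln[i]); C.append(p[:2]/p[2])
    return np.array(C)
E
python3 - <<'E'
from m import *
A=[]
for n in('q1.pkl','q2.pkl'):
    c=L(n); C=plate(c); print(n,len(C),C.round(1).tolist())
    P=np.array([onz(c,*p,.008) for p in C]); P=P[np.argsort(P[:,1])]
    lo,hi=P[:2][np.argsort(P[:2,0])],P[2:][np.argsort(P[2:,0])]
    dy=hi-lo; print(P.round(4).tolist(),'mid',P.mean(0).round(4),'yaw',np.arctan2(-dy[:,0],dy[:,1]).round(4),'len',np.linalg.norm(dy,axis=1),'w',lo[1][0]-lo[0][0],hi[1][0]-hi[0][0])
    A.append((c,[p for p in C]))
c1,C1=A[0];c2,C2=A[1]
for p in C1:
    X=onz(c1,*p,.008); q=min(C2,key=lambda q:np.linalg.norm(onz(c2,*q,.008)-X)); print('tri',tri([(c1,*p),(c2,*q)])[0].round(4))
# press p1
c=L('p1.pkl');im=c['image'];hsv=cv2.cvtColor(im,cv2.COLOR_RGB2HSV)
blue=((hsv[...,0]>95)&(hsv[...,0]<125)&(hsv[...,1]>130))
pts=[]
for r in range(145,330):
    x=np.where(blue[r,300:350])[0]
    if len(x): pts.append((300+x.max()+.5,r))
pts=np.array(pts,np.float32); vx,vy,x0,y0=cv2.fitLine(pts,cv2.DIST_HUBER,0,.01,.01).ravel()
a,b=[onz(c,x0+vx/vy*(r-y0),r,.09) for r in(150,320)]; print('bed edge',a,b,'yaw',np.arctan2(-(a-b)[0],(a-b)[1]))
g=cv2.cvtColor(im,cv2.COLOR_RGB2GRAY); np.set_printoptions(linewidth=250)
print(g[190:216,420:444]); print(g[212:232,358:374])
e=cv2.resize(im[90:345,235:455],None,fx=2.35,fy=2.35,interpolation=cv2.INTER_CUBIC); save('p1c.png',e)
E
```

```text
q1.pkl 4 [[223.4, 41.0], [319.3, 41.0], [317.7, 181.0], [232.5, 181.0]]
[[0.5385, 0.2852, 0.008], [0.4377, 0.2884, 0.008], [0.5451, 0.4354, 0.008], [0.4446, 0.4386, 0.008]] mid [0.4915 0.3619 0.008 ] yaw [-0.0455 -0.0439] len [0.15028741 0.15029238] w 0.1007502745330962 0.1005106958556693
q2.pkl 4 [[247.8, 127.7], [337.0, 129.4], [333.6, 251.0], [253.7, 251.0]]
[[0.5384, 0.2845, 0.008], [0.4375, 0.2877, 0.008], [0.5451, 0.4346, 0.008], [0.4445, 0.4397, 0.008]] mid [0.4914 0.3616 0.008 ] yaw [-0.0463 -0.0446] len [0.15208904 0.15025781] w 0.10089009532874205 0.10055348974099348
tri [0.4435 0.4394 0.0037]
tri [0.545  0.4348 0.0111]
tri [0.5384 0.2858 0.0108]
tri [0.4383 0.289  0.0105]
bed edge [0.57757355 0.08245254 0.09      ] [ 0.57844198 -0.09554798  0.09      ] yaw 0.00487876960358151
[[138 139 138 132 108 100 100  99  98  99 100 100 100  98  97 101 108 132 138 138 138 137 134 135]
 [140 138 138 134 107 100  99  98  96  99 101 100  99  99  98  96 104 131 140 140 139 137 134 136]
 [138 137 138 135 108 101  99  98  97  98  99 100  99  97  98  97 108 133 140 139 139 136 135 135]
 [139
[... 2913 characters left out ...]
 157 148 140 138 141 144 144]
 [245 244 243 239 224 212 200 184 176 169 162 145 139 140 143 145]
 [245 246 246 245 242 238 230 212 194 184 169 144 138 141 143 145]
 [245 245 245 245 245 245 244 238 229 218 187 150 137 141 143 144]
 [244 244 244 244 244 245 245 246 244 240 214 157 137 140 144 145]
 [244 244 244 245 245 245 247 247 244 235 199 152 138 141 144 144]
 [245 245 246 247 247 240 237 228 213 191 159 141 138 141 143 144]
 [247 247 241 239 228 203 186 165 155 149 141 139 139 142 144 145]
 [239 228 203 188 167 150 144 139 141 143 143 141 140 143 143 146]
 [189 165 149 147 144 143 140 143 146 145 143 143 139 142 144 145]
 [145 141 140 143 144 145 143 143 144 146 143 143 140 142 144 145]]
```

Run:
```python
from m import *
c=L('p1.pkl'); s=lambda z:c['fx']/(c['R']@[.66,.05,z]+c['t'])[2]
r=.006
for z,(u,v) in {.09:(422.7+r*s(.09),194.4+r*s(.09)*.97),.101:(438.3-r*s(.101),210.8-r*s(.101)*.97)}.items(): print('round pin from z',z,(round(u,1),round(v,1)),onz(c,u,v,z).round(4))
print('pointer tip',onz(c,368.3,225.2,.097).round(4))
d=L('d0.pkl')
Rp=onz(c,430,202,.0955)
# top/scene pin blobs
for n,box in(('top',(330,150,50,14)),('scene',(262,185,40,40))):
    i=d[n];g=cv2.cvtColor(i['image'],cv2.COLOR_RGB2GRAY);x,y,w,h=box
    m=(g[y:y+h,x:x+w]>160).astype(np.uint8);N,_,st,ce=cv2.connectedComponentsWithStats(m)
    print(n,[(st[k,4],(ce[k]+[x,y]).round(1).tolist(),onz(i,*(ce[k]+[x,y]),.105).round(4).tolist()) for k in range(1,N)])
    print(' expected round',proj(i,[Rp[0],Rp[1],.105]).round(1),'diamond',proj(i,[Rp[0],Rp[1]-.11,.104]).round(1))
# bar end top z check
for n in('q1.pkl','q2.pkl'):
    q=L(n); print(n,'bar near-end corners expected',[proj(q,np.array([.4914,.3618,.048])+Rn.from_euler('z',-.045).apply([a,b,0])).round(0).tolist() for a in(-.007,.007) for b in(-.038,.038)])
a=L('q1.pkl')['image'][45:185,215:325];b=L('q2.pkl')['image'][120:260,240:350]
save('bar.png',np.hstack([cv2.resize(k,None,fx=3.6,fy=3.6,interpolation=cv2.INTER_CUBIC) for k in(a,b)]))
```

```text
round pin from z 0.09 (np.float64(429.2), np.float64(200.7)) [0.6646 0.0326 0.09  ]
round pin from z 0.101 (np.float64(431.5), np.float64(204.2)) [0.663  0.0326 0.101 ]
pointer tip [0.6069 0.0126 0.097 ]
top [(np.int32(6), [339.8, 156.8], [0.661, 0.0306, 0.105])]
 expected round [339.1 156.1] diamond [371.1 156.1]
scene [(np.int32(5), [300.8, 186.4], [0.5662, -0.0476, 0.105]), (np.int32(32), [298.1, 194.3], [0.5925, -0.0208, 0.105]), (np.int32(15), [272.1, 193.3], [0.6666, -0.0726, 0.105]), (np.int32(5), [300.6, 203.2], [0.6053, 0.018, 0.105]), (np.int32(57), [264.5, 220.2], [0.743, 0.0177, 0.105]), (np.int32(12), [288.0, 214.5], [0.6656, 0.0379, 0.105])]
 expected round [287.9 213.3] diamond [272.3 192.4]
q1.pkl bar near-end corners expected [[262.0, 154.0], [259.0, 75.0], [276.0, 155.0], [274.0, 75.0]]
q2.pkl bar near-end corners expected [[284.0, 235.0], [283.0, 168.0], [297.0, 236.0], [296.0, 168.0]]
```

View pics/bar.png

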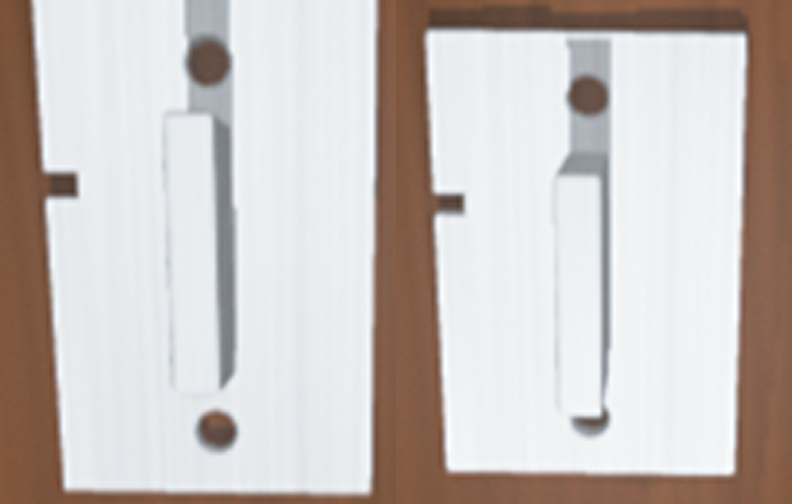

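The bar corners match a 48 mm high bar to within about 1.5 px. The round pin is at (0.664, 0.033). The diamond pin and the pointer tip agree with a press origin of (0.664, -0.022) and yaw of about 0. Now the grasp.

drive_tool:
  moves:
    - [[0,0,0.014],[0,0,0],0.085]
    - [[0,0,0],[-0.0265,-0.03,0],0.085]
    - [[0,0,0],[0,0,0.05],0.085]
    - [[0,0,0],[0,0,0.05],0.085]
    - [[0,0,0],[0,0,0],0.085]

```text
time: 5.85
eef_pos: [0.4876, 0.3615, 0.1435]
tcp_rot: [0.723, 0.691, -0.005, -0.001]
contact_force: [0.6, 0.6, -0.1]
opening: 0.998
finger_force: 0.0
```

drive_tool:
  moves:
    - [[0,0,0],[0,0,0],0.085]

```text
time: 5.98
eef_pos: [0.4916, 0.364, 0.1503]
tcp_rot: [0.723, 0.691, 0.001, 0.0]
contact_force: [0.7, 0.3, 0.7]
opening: 0.996
finger_force: 0.0
```

Run:
```python
from m import *
s=ctrl.get_state(); R=Rn.from_quat(s['tcp_rot']); print(s['eef_pos'],np.arctan2(*R.as_matrix()[1::-1,0]),'tool delta',R.inv().apply(np.array([.4914,.3618,.031])-s['eef_pos']).round(4))
```

```text
[0.49161158 0.36402653 0.15033526] 1.5259944882386898 tool delta [-0.0024 -0.0004  0.1193]
```

drive_tool:
  moves:
    - [[0,0,0],[-0.002,0,0.04],0.085]
    - [[0,0,0],[0,0,0.04],0.085]
    - [[0,0,0],[0,0,0.025],0.085]
    - [[0,0,0],[0,0,0.013],0.085]
    - [[0,0,0],[0,0,0],0.085]

```text
time: 6.6
eef_pos: [0.4912, 0.3623, 0.0315]
tcp_rot: [0.723, 0.691, 0.001, 0.0]
contact_force: [0.0, 0.7, -0.0]
opening: 0.99
finger_force: 0.0
```

drive_tool:
  moves:
    - [[0,0,0],[0,0,0],0.03]
    - [[0,0,0],[0,0,0],0.012]
    - [[0,0,0],[0,0,0],0.005]
    - [[0,0,0],[0,0,0],0.0]
    - [[0,0,0],[0,0,0],0.0]
  grip_force: 60

```text
time: 7.22
eef_pos: [0.4907, 0.3621, 0.0309]
tcp_rot: [0.722, 0.691, 0.001, 0.0]
contact_force: [0.0, -0.6, 1.6]
opening: 0.154
finger_force: 60.1
```

drive_tool:
  moves:
    - [[0,0,0],[0,0,0],0.0]
    - [[0,0,0],[0,0,0],0.0]

```text
time: 7.48
eef_pos: [0.4907, 0.3621, 0.0309]
tcp_rot: [0.722, 0.691, 0.001, 0.0]
contact_force: [0.4, -0.2, 3.3]
opening: 0.154
finger_force: 60.2
```

drive_tool:
  moves:
    - [[0,0,0],[0,0,-0.01],0.0]
    - [[0,0,0],[0,0,-0.03],0.0]
    - [[0,0,0],[0,0,-0.04],0.0]
    - [[0,0,0],[0,0,-0.04],0.0]
    - [[0,0,0],[0,0,-0.035],0.0]

```text
time: 8.1
eef_pos: [0.4892, 0.3615, 0.1856]
tcp_rot: [0.722, 0.691, -0.001, -0.0]
contact_force: [0.2, 0.3, -4.5]
opening: 0.156
finger_force: 59.3
```

drive_tool:
  moves:
    - [[0,0,0],[-0.02,0.01,0],0.0]
    - [[0,0,0],[-0.042,0.022,0],0.0]
    - [[0,0,0],[-0.042,0.022,0],0.0]
    - [[0,0,0],[-0.042,0.022,0],0.0]
    - [[0,0,0],[-0.042,0.022,0],0.0]

```text
time: 8.72
eef_pos: [0.5786, 0.167, 0.182]
tcp_rot: [0.723, 0.691, -0.002, -0.002]
contact_force: [-0.1, 0.2, -3.5]
opening: 0.154
finger_force: 59.3
```

drive_tool:
  moves:
    - [[0,0,0],[-0.042,0.022,0],0.0]
    - [[0,0,0],[-0.042,0.022,0],0.0]
    - [[0,0,0],[-0.042,0.022,0],0.0]
    - [[0,0,0],[-0.042,0.022,0],0.0]
    - [[0,0,0],[-0.02,0.005,0],0.0]

```text
time: 9.35
eef_pos: [0.6635, -0.0256, 0.182]
tcp_rot: [0.724, 0.69, -0.002, -0.002]
contact_force: [-1.1, -0.7, -4.2]
opening: 0.154
finger_force: 59.3
```

drive_tool:
  moves:
    - [[0,0,-0.05],[0,0,0],0.0]
    - [[0,0,0],[0,0,0],0.0]
    - [[0,0,0],[0,0,0],0.0]

```text
time: 9.72
eef_pos: [0.6636, -0.0218, 0.184]
tcp_rot: [0.705, 0.709, -0.001, -0.001]
contact_force: [-0.2, -0.7, -3.6]
opening: 0.156
finger_force: 59.3
```

Run:
```python
from m import *
s=ctrl.get_state(); R=Rn.from_quat(s['tcp_rot']); print(s['eef_pos'],np.arctan2(*R.as_matrix()[1::-1,0]),s['opening'],s['finger_force'],s['contact_force'])
print('tilt',R.as_matrix()[:,2])
d={n:cam(n) for n in('wrist','top','scene')}; pickle.dump(d,open('e.pkl','wb'))
save('w3.png',np.vstack([d['wrist']['image'][:,:], cv2.resize(np.hstack([d['top']['image'][120:220,300:420],d['scene']['image'][140:240,220:340]]),(640,200*640//480),interpolation=cv2.INTER_CUBIC)])[:600])
```

```text
[ 0.66355974 -0.02176652  0.18402857] 1.576569155746155 0.15607752187594529 59.28237318992615 [-0.20185656 -0.66958673 -3.61164651]
tilt [-2.41255813e-03  5.09404233e-04 -9.99996960e-01]
```

View pics/w3.png

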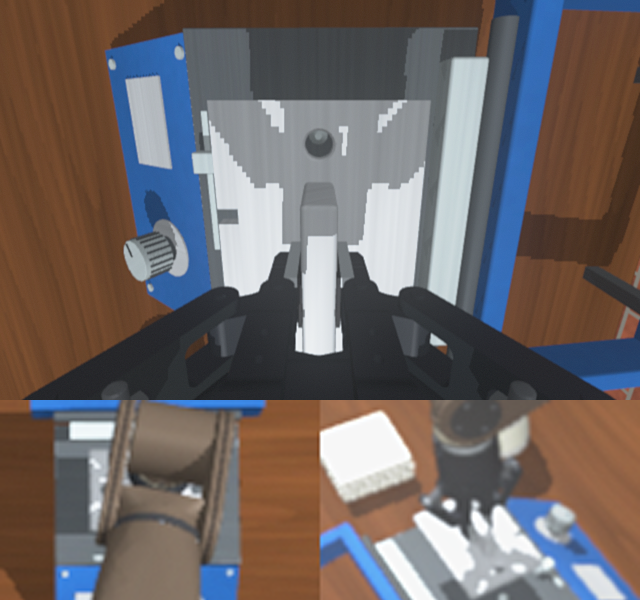

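The plate is held level above the bed. The round hole at (319,143) shows the round pin's nose at about (319,136) through it, and the slot is at (229,216). Measuring hole against pin from this view.

Run:
```python
from m import *
c=L('e.pkl')['wrist']; s=ctrl.get_state(); zt=s['eef_pos'][2]-.0309+.008
g=cv2.cvtColor(c['image'],cv2.COLOR_RGB2GRAY)
np.set_printoptions(linewidth=250); print(g[124:162,302:337])
for nm,p in dict(hole_rim=(319.0,143.0)).items(): print(nm,onz(c,*p,zt).round(4))
C=[(208,101),(430,101)]
P=[onz(c,*p,zt) for p in C]; print('far corners',P, 'width',P[1][0]-P[0][0],'mid',(P[0]+P[1])/2)
X=np.array([.6638,.0326,.110]);print('pin tip predicted px',proj(c,X),'foot-nose base',proj(c,[.6638,.0326,.101]))
print('cam',-c['R'].T@c['t'])
```

```text
[[150 150 149 ... 152 151 149]
 [150 149 148 ... 152 150 149]
 [150 149 149 ... 152 150 149]
 ...
 [148 149 147 ... 151 150 150]
 [147 148 147 ... 151 149 151]
 [149 147 147 ... 150 149 151]]
hole_rim [0.664  0.0342 0.1622]
far corners [array([0.61436158, 0.05250143, 0.16216288]), array([0.71327803, 0.05300308, 0.16216288])] width 0.09891644806359556 mid [0.66381981 0.05275226 0.16216288]
pin tip predicted px [318.78832769 136.70447953] foot-nose base [318.80625545 135.48725231]
cam [0.66396639 0.04987891 0.31020024]
```

Run:
```python
from m import *
c=L('e.pkl')['wrist']; zt=.1612
g=cv2.cvtColor(c['image'],cv2.COLOR_RGB2GRAY)
for r in range(126,162,1): print(r,' '.join('%3d'%v for v in g[r,302:337]))
```

```text
126 150 149 149 148 148 146 147 149 149 151 151 151 151 151 150 150 151 152 152 151 149 148 146 147 145 146 146 148 150 150 151 151 152 150 149
127 150 150 149 149 147 148 148 148 148 151 152 151 151 149 146 147 147 149 149 148 147 147 146 146 146 145 146 148 148 152 151 152 152 151 149
128 149 149 148 147 148 147 148 148 150 153 151 147 142 139 134 130 130 132 134 134 134 140 143 145 145 146 147 148 149 150 150 152 151 149 150
129 149 148 149 148 148 148 148 149 149 148 143 134 127 125 120 117 115 117 120 119 117 122 128 134 138 143 147 149 149 151 149 152 151 150 149
130 149 149 149 148 148 148 148 146 143 136 128 121 117 117 118 120 123 125 122 122 118 114 113 117 123 134 142 147 152 151 151 152 151 151 149
131 149 149 149 149 148 148 142 136 128 122 119 116 116 120 124 129 135 135 134 134 129 125 118 115 112 118 130 142 150 150 152 151 150 150 148
132 150 149 149 149 146 140 134 124 120 115 113 113 117 122 129 136 139 140 138 137 136 134 129 124 116 111 114 127 142 150 152 152 152 150 150
133 148 148 149 148 141 131 123 116 111 108 106 109 114 124 134 139 140 140 139 137 132 133 
[... 3383 characters left out ...]
 147 151 151 151 150 141 135 129 123 117 112 110 108 107 107 111 113 116 118 123 127 132 135 139 144 148 151 151 151 151 150
158 147 148 147 146 146 147 149 152 154 151 147 145 141 133 129 127 125 125 124 124 127 129 132 136 138 138 140 144 148 150 151 152 150 149 150
159 148 149 147 147 146 145 147 149 152 154 154 153 151 146 144 141 139 137 138 140 140 139 141 142 141 140 142 147 149 150 150 151 151 150 150
160 147 148 147 147 147 147 145 147 152 152 154 154 154 153 152 151 149 149 149 148 148 145 145 141 141 142 144 147 148 150 151 150 151 149 151
161 149 147 147 146 146 146 147 148 147 150 150 150 152 150 151 151 150 151 150 149 147 145 144 144 145 143 144 146 149 150 150 152 150 149 151
```

drive_tool:
  moves:
    - [[0,0,0],[-0.0008,-0.0008,0.015],0.0]
    - [[0,0,0],[0,0,0.015],0.0]
    - [[0,0,0],[0,0,0.01],0.0]
    - [[0,0,0],[0,0,0],0.0]
    - [[0,0,0],[0,0,0],0.0]

```text
time: 10.5
eef_pos: [0.6641, -0.023, 0.1456]
tcp_rot: [0.705, 0.709, 0.0, 0.0]
contact_force: [-0.3, -0.2, -3.6]
opening: 0.154
finger_force: 59.2
```

drive_tool:
  moves:
    - [[0,0,0],[0,0,0.003],0.0]
    - [[0,0,0],[0,0,0.003],0.0]
    - [[0,0,0],[0,0,0.002],0.0]
    - [[0,0,0],[0,0,0],0.0]

```text
time: 11.0
eef_pos: [0.6635, -0.0229, 0.137]
tcp_rot: [0.705, 0.709, -0.0, -0.0]
contact_force: [0.7, -0.1, -4.1]
opening: 0.158
finger_force: 59.2
```

Run:
```python
from m import *
s=ctrl.get_state(); R=Rn.from_quat(s['tcp_rot']).as_matrix(); print(s['eef_pos'],R[:,2],s['contact_force'],s['wrist_torque'])
c=cam('wrist'); im=c['image'][90:250,190:440]; save('w4.png',cv2.resize(im,None,fx=3.2,fy=3.2,interpolation=cv2.INTER_CUBIC))
```

```text
[ 0.66352423 -0.02290649  0.13697056] [-6.12622376e-04  1.30599098e-04 -9.99999804e-01] [ 0.72136483 -0.08877689 -4.06237243] [ 0.01436002 -0.02423347 -0.00063973]
```

View pics/w4.png

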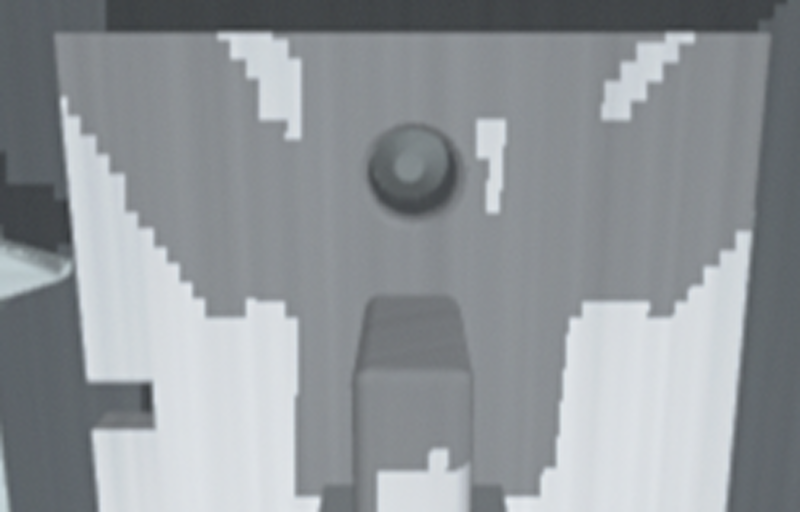

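The pin nose shows inside the round hole, about 1 mm left of and slightly above the centre: nose at (408,166) in the crop, hole centre at (414,171). Correcting that and lowering.

drive_tool:
  moves:
    - [[0,0,0],[0.0006,-0.0011,0],0.0]
    - [[0,0,0],[0,0,0.003],0.0]
    - [[0,0,0],[0,0,0.002],0.0]
    - [[0,0,0],[0,0,0],0.0]

```text
time: 11.55
eef_pos: [0.6624, -0.0223, 0.1319]
tcp_rot: [0.705, 0.709, -0.0, -0.0]
contact_force: [0.3, -0.5, -3.6]
opening: 0.157
finger_force: 59.2
```

drive_tool:
  moves:
    - [[0,0,0],[0,0,0.002],0.0]
    - [[0,0,0],[0,0,0.002],0.0]
    - [[0,0,0],[0,0,0],0.0]

```text
time: 11.92
eef_pos: [0.6625, -0.0223, 0.128]
tcp_rot: [0.705, 0.709, -0.0, -0.0]
contact_force: [0.7, -0.6, -3.8]
opening: 0.154
finger_force: 59.2
```

Run:
```python
from m import *
s=ctrl.get_state(); R=Rn.from_quat(s['tcp_rot']).as_matrix(); print(s['eef_pos'],R[:,2],s['contact_force'],s['wrist_torque'],np.arctan2(R[1,0],R[0,0]))
```

```text
[ 0.66247785 -0.02230499  0.12799705] [-4.60242376e-04  1.34515340e-04 -9.99999885e-01] [ 0.73812687 -0.58875971 -3.82217539] [-0.00831409  0.0214714   0.02001047] 1.5768085122199298
```

drive_tool:
  moves:
    - [[0,0,0],[0,0,0.002],0.0]
    - [[0,0,0],[0,0,0.002],0.0]
    - [[0,0,0],[0,0,0.001],0.0]
    - [[0,0,0],[0,0,0],0.0]

```text
time: 12.42
eef_pos: [0.6625, -0.0223, 0.1231]
tcp_rot: [0.705, 0.709, -0.0, -0.0]
contact_force: [-0.0, -0.2, -3.5]
opening: 0.156
finger_force: 59.2
```

drive_tool:
  moves:
    - [[0,0,0],[0,0,0.001],0.0]
    - [[0,0,0],[0,0,0],0.0]

```text
time: 12.68
eef_pos: [0.6626, -0.0223, 0.1223]
tcp_rot: [0.705, 0.709, -0.0, -0.0]
contact_force: [-0.3, 0.0, -4.2]
opening: 0.149
finger_force: 59.2
```

drive_tool:
  moves:
    - [[0,0,0],[0,0,0.001],0.0]
    - [[0,0,0],[0,0,0],0.0]

```text
time: 12.92
eef_pos: [0.6626, -0.0224, 0.1212]
tcp_rot: [0.705, 0.709, -0.0, -0.0]
contact_force: [-0.2, -1.0, -3.9]
opening: 0.156
finger_force: 59.2
```

drive_tool:
  moves:
    - [[0,0,0],[0,0,0.0007],0.0]
    - [[0,0,0],[0,0,0],0.0]

```text
time: 13.18
eef_pos: [0.6627, -0.0224, 0.1209]
tcp_rot: [0.705, 0.709, 0.0, 0.0]
contact_force: [-0.2, 0.0, -2.2]
opening: 0.154
finger_force: 59.5
```

drive_tool:
  moves:
    - [[0,0,0],[0,0,0.0007],0.0]
    - [[0,0,0],[0,0,0],0.0]

```text
time: 13.42
eef_pos: [0.6627, -0.0224, 0.1209]
tcp_rot: [0.705, 0.709, -0.0, 0.0]
contact_force: [-3.4, -0.5, 2.7]
opening: 0.154
finger_force: 60.2
```

Seated: the height stopped at 0.1209 (90 mm bed + 30.9 mm), with the bed taking the weight. Releasing, rising clear, and measuring the knob from p1 and the later wrist view.

drive_tool:
  moves:
    - [[0,0,0],[0,0,-0.0007],0.025]
    - [[0,0,0],[0,0,0],0.045]
    - [[0,0,0],[0,0,0],0.045]
    - [[0,0,0],[0,0,0],0.045]

```text
time: 13.92
eef_pos: [0.6627, -0.0224, 0.1206]
tcp_rot: [0.705, 0.709, 0.0, 0.0]
contact_force: [-0.4, 0.3, -1.1]
opening: 0.528
finger_force: 0.0
```

drive_tool:
  moves:
    - [[0,0,0],[0,0,-0.02],0.045]
    - [[0,0,0],[0,0,-0.03],0.045]
    - [[0,0,0],[0,0,-0.04],0.045]
    - [[0,0,0],[0,0,-0.04],0.045]
    - [[0,0,0],[0,0,0],0.045]

```text
time: 14.55
eef_pos: [0.6652, -0.0227, 0.258]
tcp_rot: [0.705, 0.709, 0.003, 0.005]
contact_force: [0.2, 0.6, 0.4]
opening: 0.526
finger_force: 0.0
```

drive_tool:
  moves:
    - [[0,0,0],[0,-0.05,0],0.085]
    - [[0,0,0],[0,-0.04,0],0.085]
    - [[0,0,0],[0,0,0],0.085]
    - [[0,0,0],[0,0,0],0.085]

```text
time: 15.05
eef_pos: [0.5731, -0.023, 0.2511]
tcp_rot: [0.705, 0.709, 0.0, 0.001]
contact_force: [0.6, -1.0, -0.9]
opening: 0.994
finger_force: 0.0
```

Run:
```python
from m import *
s=ctrl.get_state(); R=Rn.from_quat(s['tcp_rot']).as_matrix(); print(s['eef_pos'],s['tcp_rot'],s['qpos'])
c=cam('wrist'); pickle.dump(c,open('k.pkl','wb'))
a=L('p1.pkl')['image'][230:330,240:340];b=L('e.pkl')['wrist']['image'][210:310,100:200]
save('k.png',np.vstack([np.hstack([cv2.resize(x,(300,300),interpolation=cv2.INTER_CUBIC) for x in(a,b)]),cv2.resize(c['image'],(480,300))[:,:480] if 0 else np.pad(cv2.resize(c['image'],(480,300)),((0,0),(0,120),(0,0)))]))
for t,z in(('face',.0),): pass
pn=np.array([-.573,0,.819]); O=np.array([.6635,-.0222,0])
for y in(-.045,-.055,-.065):
    f=O+[-.135,y,.055]+pn*.032; print('expected face',f,proj(L('p1.pkl'),f),proj(L('e.pkl')['wrist'],f),proj(c,f))
```

```text
[ 0.57311995 -0.02298536  0.25107036] [7.05010513e-01 7.09196577e-01 3.64187704e-04 5.09283736e-04] [-2.16945281e-01  6.13975404e-02  1.82837748e+00  7.29107172e-05
  1.25056735e+00 -2.22888186e-01]
expected face [ 0.510164 -0.0672    0.081208] [273.07480186 293.36339451] [125.56992879 259.68081437] [254.50632066 228.19254956]
expected face [ 0.510164 -0.0772    0.081208] [273.73798256 301.60297327] [127.63635409 270.92616597] [255.02203209 237.47188152]
expected face [ 0.510164 -0.0872    0.081208] [274.3901196  309.70534195] [129.65766105 281.92598647] [255.52868753 246.58826671]
```

View pics/k.png

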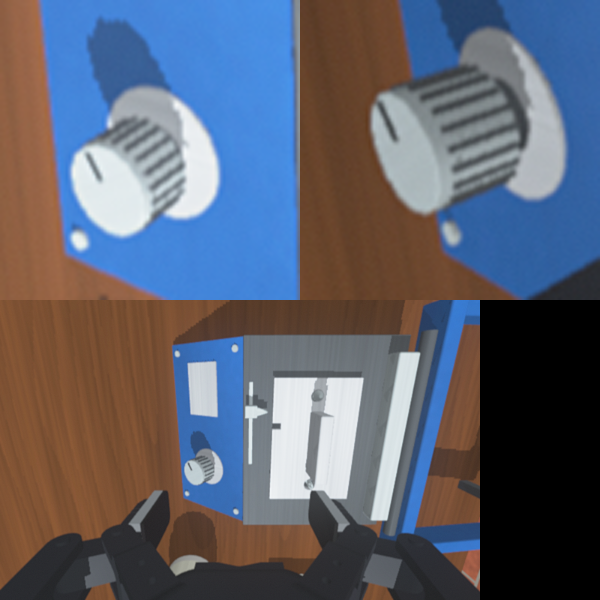

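Both pins stand in the plate's holes: (318,396) and (309,485) in the lower panel. The slot is at (276,426) and the pointer tip at (268,411). The knob face centres are p1 (277,294), e (137,261) and k (255,223).

```bash
cat >> m.py <<'E'
def knobpose(F,yaw=0.005):
    n=Rn.from_euler('z',yaw).apply([-.5736,0,.8192]); return F-.012*n,n
E
python3 - <<'E'
from m import *
k=L('k.pkl');e=L('e.pkl')['wrist'];p=L('p1.pkl')
hsv=cv2.cvtColor(k['image'],cv2.COLOR_RGB2HSV)
F,r=tri([(p,277,294.3),(e,137.3,260.7),(k,254.7,222.7)]); print('face',F,r)
G,n=knobpose(F); print('grip',G,'height over panel', (F-np.array([.6635-.085,0,.09]))@n)
# slot & tip in k
g=cv2.cvtColor(k['image'],cv2.COLOR_RGB2GRAY)
save('k2.png',cv2.resize(k['image'][90:270,310:500],None,fx=3,fy=3,interpolation=cv2.INTER_CUBIC))
for r in range(136,176): print(r,' '.join('%3d'%v for v in g[r,340:384]))
E
```

```text
face [ 0.51246275 -0.06919924  0.07460329] [array([-0.8, -2.8]), array([-3.8, -2.5]), array([3.4, 5. ])]
grip [ 0.51934586 -0.06916483  0.06477289] height over panel 0.025463968452751253
136  87  87  89  88  89  88  89  89  89  89  90  90  92  91  91  96 108 120 121 121 121 123 117 115 175 236 237 233 230 231 233 234 232 232 232 232 232 233 234 234 235 235 236 237
137  88  86  86  90  87  89  88  89  89  89  89  90  89  89  88  95 117 122 120 120 121 123 117 121 185 236 237 232 230 232 233 233 232 232 233 232 232 233 234 234 235 235 236 237
138  87  87  86  88  89  87  89  89  88  90  90  90  89  89  90  97 117 122 121 121 121 122 116 124 192 237 237 233 230 231 233 233 232 232 233 232 233 233 233 235 235 235 236 237
139  95  94  89  86  89  88  89  89  89  89  90  91  89  90  90  97 118 123 121 120 121 124 117 126 193 236 236 233 230 231 233 233 232 233 233 232 233 234 233 234 235 235 236 237
140 125 123 114  93  85  88  86  89  89  89  89  90  90  90  88  96 119 123 120 122 121 124 116 125 193 235 236 232 231 232 233 233 232 232 233 232 233 234 234 234 235 235 236 237
141 170 171 1
[... 5586 characters left out ...]
 124 123 123 123 125 125 128 123 126 125 128 126 124 123 122 124 124 124 135 172 182 182 176 176 181 183 178 178 177 179 210 233 235 236 236 236 236 237 236 234
173 124 124 123 124 125 123 122 123 124 127 127 124 124 125 126 126 125 124 122 124 126 122 142 205 227 224 221 221 225 225 223 223 222 221 227 234 235 235 236 236 236 236 236 234
174 124 123 123 123 126 123 123 124 125 127 126 125 125 126 128 125 125 123 123 124 125 119 149 227 237 234 230 230 233 235 233 231 232 231 232 235 235 235 236 236 237 237 236 234
175 123 125 122 125 125 123 123 123 126 126 127 124 125 125 127 126 123 123 123 124 125 117 153 233 238 234 229 231 233 235 233 232 232 231 233 234 234 235 236 236 236 237 235 234
```

Run:
```python
from m import *
k=L('k.pkl');e=L('e.pkl')['wrist'];p=L('p1.pkl')
S=onz(k,363,168.4,.098);T=onz(k,356.5,149.2,.097);print('slot',S,'tip',T)
F,r=tri([(p,277,294.3),(e,137.3,260.7)]); print('face p,e',F,r,proj(k,F))
for nm,c,(x,y,w,h) in(('p',p,(255,265,60,60)),('e',e,(115,225,70,70)),('k',k,(235,200,70,55))):
    hsv=cv2.cvtColor(c['image'],cv2.COLOR_RGB2HSV)[y:y+h,x:x+w]
    m=((hsv[...,1]<40)&(hsv[...,2]>185)).astype(np.uint8)
    print(nm,(x,y)); 
    for r in m[::2]: print(''.join('#' if v else '.' for v in r))
```

```text
slot [ 0.61338059 -0.0031445   0.098     ] tip [0.6070412  0.01372404 0.097     ]
face p,e [ 0.51279989 -0.07387492  0.07142434] [array([ 0.2, -0.7]), array([-0.3,  0.9])] [259.2110409  230.78111147]
p (255, 265)
..........................................#####.............
............................................#####...........
......................#......................#####..........
.....................##......................#######........
.............................................########.......
.....................................##......#########......
..................................##..........#########.....
.............##########........##......####..###########....
...........###.###########..##.......###.....############...
..........####..#############.....###......##.###########...
.........######..#################......###....##########...
.........#######..##############.....###.....#############..
.........########..##################.....###..###########..
..........#########################....####...###########...
..........#######################
[... 4741 characters left out ...]
.....##########################.........###########..........
...............######################..........############...........
.................####################........#############............
...................################......##############...............
.....................############............#####....................
......................................................................
......................................................................
......................................................................
......................................................................
......................................................................
```

Run:
```python
from m import *
k=L('k.pkl');e=L('e.pkl')['wrist'];p=L('p1.pkl'); ob=[(p,277.5,293.3),(e,136,261),(k,259.3,230.5)]
d=L('d0.pkl')
n=np.array([-.5736,0,.8192]); E=np.array([.5782,0,.09])
F,r=tri(ob); print('face3',F,r,(F-E)@n)
for c,u,v in ob:
    o,dr=ray(c,u,v); print('on plane32',o+dr*((.032-(o-E)@n)/(dr@n)))
# panel screws corners in k and p for check of plane: 
print([proj(d[x],[.5115,-.0705,.0792]) for x in('top','scene')])
for nm,c,box in(('p',p,(235,130,110,220)),('k',k,(225,50,110,230))):
    x,y,w,h=box; hsv=cv2.cvtColor(c['image'],cv2.COLOR_RGB2HSV)[y:y+h,x:x+w]
    m=((hsv[...,1]<90)&(hsv[...,2]>150)).astype(np.uint8);N,_,st,ce=cv2.connectedComponentsWithStats(m)
    for i in range(1,N):
        if 15<st[i,4]<150:
            q=ce[i]+[x,y]; o,dr=ray(c,*q); print(nm,q.round(1),st[i,4],'panel',(o+dr*((0-(o-E)@n)/(dr@n))).round(4))
for x in('top','scene'):
    c=d[x];u,v=map(int,proj(c,[.5115,-.0705,.0792])); g=cv2.cvtColor(c['image'],cv2.COLOR_RGB2GRAY)
    print(x,u-10,v-10); 
    for r in g[v-10:v+11,u-10:u+11]: print(' '.join('%3d'%a for a in r))
```

```text
face3 [ 0.51333906 -0.07253942  0.073245  ] [array([-0.1,  0.2]), array([0.1, 0.1]), array([ 0.1, -0.3])] 0.023478538931805747
on plane32 [ 0.51549244 -0.06474816  0.08515496]
on plane32 [ 0.5251023  -0.06280125  0.09188374]
on plane32 [ 0.51562616 -0.06803224  0.08524859]
[array([368.73426381, 200.71822976]), array([310.90883012, 181.11883386])]
p [249.6 141.9] 47 panel [0.488  0.0857 0.0269]
p [324.3 145. ] 62 panel [0.568  0.0864 0.0828]
p [266.  309.5] 28 panel [ 0.4899 -0.124   0.0281]
p [330.3 338.4] 43 panel [ 0.5693 -0.1236  0.0838]
k [312.7  64. ] 73 panel [0.5683 0.0845 0.0831]
k [236.   71.3] 52 panel [0.4886 0.0839 0.0273]
k [333.1 122.6] 81 panel [0.5862 0.0363 0.0956]
k [249.  257.5] 28 panel [ 0.4903 -0.1258  0.0285]
top 358 190
108 108 106 106 108 107 107 117 134 149 168 178 170 143 114 105 105 104 106 105 105
108 106 105 107 107 110 141 177 198 209 221 226 222 202 184 160 124 105 105 104 105
106 104 105 106 114 156 201 223 229 229 229 228 228 226 226 215 173 124 104 104 106
105 104 104 107 149 205 228 229 219 214 221 216 218 226 226 226 216 163 105 105 104
104 103 10
[... 2495 characters left out ...]
 194 156 120 108 106 105 105
125 162 190 183 161 154 148 151 175 199 210 215 215 210 189 151 120 110 108 107 106
147 197 222 211 182 163 148 145 158 176 180 190 196 191 166 135 117 111 109 108 106
161 213 228 223 200 176 156 150 154 156 155 157 156 149 133 119 118 113 111 111 107
152 208 228 225 205 172 154 154 157 149 142 134 124 115 111 114 120 118 114 110 108
134 183 219 228 218 177 142 151 156 148 134 121 109 106 110 115 120 120 117 113 111
121 146 185 216 227 208 158 139 140 137 132 122 121 123 119 117 118 119 119 117 112
118 123 143 177 211 219 182 144 131 131 135 135 142 149 133 120 117 117 119 119 116
120 119 120 136 168 194 191 168 155 148 146 148 151 148 130 117 116 117 117 118 120
```

Run:
```python
from m import *
k=L('k.pkl');e=L('e.pkl')['wrist'];p=L('p1.pkl'); d=L('d0.pkl')
n=np.array([-.5736,0,.8192]); E=np.array([.5782,0,.09])
def onp(c,u,v,h):
    o,dr=ray(c,u,v); return (o+dr*((h-(o-E)@n)/(dr@n))).round(4)
print('base',onp(p,295.7,280.7,.001),onp(k,281,223.5,.001),onp(e,177.7,247.7,.001))
for h in(.0235,.032): print(h,[onp(c,u,v,h).tolist() for c,u,v in((p,277.5,293.3),(e,136,261),(k,259.3,230.5),(d['top'],369.3,201),(d['scene'],309.8,182))])
print('e screws',onp(e,112.3,64,0),onp(e,180,53,0),onp(e,150.5,288,0))
F,r=tri([(d['top'],369.3,201),(d['scene'],309.8,182)]);print(F,r,(F-E)@n)
```

```text
base [ 0.5326 -0.0658  0.0593] [ 0.5342 -0.0699  0.0604] [ 0.5475 -0.0619  0.0697]
0.0235 [[0.5135, -0.0722, 0.0734], [0.5132, -0.0725, 0.0732], [0.5133, -0.0728, 0.0732], [0.511, -0.0733, 0.0716], [0.515, -0.0727, 0.0744]]
0.032 [[0.5155, -0.0647, 0.0852], [0.5251, -0.0628, 0.0919], [0.5156, -0.068, 0.0852], [0.5104, -0.0722, 0.0816], [0.5217, -0.0608, 0.0895]]
e screws [0.4957 0.0831 0.0323] [0.5738 0.0833 0.0869] [ 0.4978 -0.1223  0.0337]
[ 0.51227077 -0.0743077   0.07100782] [array([ 0.3, -0.4]), array([0.4, 0.1])] 0.022258614614503496
```

All five views agree on the knob face at (0.5133, -0.0725, 0.0733); the panel lies about 8 mm lower than I assumed. The pointer must go about 16.9 mm to -y, which is 2.1 rad clockwise and within the stated range. Tilting the tool onto the knob axis.

drive_tool:
  moves:
    - [[-0.153,0,0],[0,0,0],0.05]
    - [[-0.153,0,0],[0,0,0],0.05]
    - [[-0.153,0,0],[0,0,0],0.05]
    - [[-0.152,0,0],[0,0,0],0.05]
    - [[0,0,0],[0,0,0],0.05]

```text
time: 15.72
eef_pos: [0.5714, -0.0227, 0.2489]
tcp_rot: [0.673, 0.677, 0.212, 0.21]
contact_force: [0.9, -1.1, -0.1]
opening: 0.587
finger_force: 0.0
```

drive_tool:
  moves:
    - [[0,0,0],[-0.016,-0.05,0.0],0.05]
    - [[0,0,0],[-0.016,-0.05,0.0],0.05]
    - [[0,0,0],[-0.016,-0.05,0.0],0.05]
    - [[0,0,0],[0,0,0],0.05]
    - [[0,0,0],[0,0,0],0.05]

```text
time: 16.35
eef_pos: [0.4552, -0.0732, 0.1674]
tcp_rot: [0.672, 0.677, 0.213, 0.211]
contact_force: [0.3, 0.5, 0.2]
opening: 0.59
finger_force: 0.0
```

```bash
cat > st.py <<'E'
from m import *
B=np.array([.5317,-.0725,.0471]);n=np.array([-.5736,0,.8192])
s=ctrl.get_state(); R=Rn.from_quat(s['tcp_rot']); M=R.as_matrix(); D=s['eef_pos']-B
print(s['eef_pos'],'z',M[:,2].round(4),'h',D@n,'q',s['qpos'].round(2)); print('lateral err to fix, tool',R.inv().apply(-(D-(D@n)*n)).round(4),'rot to fix (tool)',R.inv().apply(np.cross(M[:,2],-n)).round(4),s['contact_force'].round(1),s['opening'],s['finger_force'])
E
python3 st.py
```

```text
[ 0.45518961 -0.07319909  0.16740025] z [ 0.5719  0.0037 -0.8203] h 0.1424363296666942 q [-0.54 -0.42  2.48  0.54  0.61 -0.91]
lateral err to fix, tool [ 0.0007 -0.0063  0.    ] rot to fix (tool) [-0.002  -0.0038  0.    ] [0.3 0.5 0.2] 0.5901383715338733 0.0
```

drive_tool:
  moves:
    - [[0,0,0],[0,0,0.03],0.05]
    - [[0,0,0],[0,0,0.025],0.05]
    - [[-0.002,-0.004,0],[0,0,0],0.05]
    - [[0,0,0],[0,0,0],0.05]

```text
time: 16.85
eef_pos: [0.4859, -0.0719, 0.1215]
tcp_rot: [0.672, 0.677, 0.212, 0.213]
contact_force: [-1.0, 0.2, -0.6]
opening: 0.586
finger_force: 0.0
```

```bash
python3 st.py
```

```text
[ 0.48585547 -0.07188205  0.12146303] z [ 0.5733  0.0009 -0.8193] h 0.0872146189932793 q [-0.49 -0.23  2.44  0.65  0.46 -1.02]
lateral err to fix, tool [-0.0006 -0.0051 -0.    ] rot to fix (tool) [-0.0003 -0.0009  0.    ] [-1.   0.2 -0.6] 0.5863875413930161 0.0
```

drive_tool:
  moves:
    - [[0,0,0],[-0.0006,-0.005,0.02],0.05]
    - [[0,0,0],[0,0,0.01],0.05]
    - [[0,0,0],[0,0,0],0.05]
    - [[0,0,0],[0,0,0],0.05]

```text
time: 17.35
eef_pos: [0.4988, -0.073, 0.0942]
tcp_rot: [0.673, 0.676, 0.212, 0.214]
contact_force: [-0.1, -0.0, -0.4]
opening: 0.585
finger_force: 0.0
```

```bash
python3 st.py
python3 - <<'E'
from m import *
c=cam('wrist');pickle.dump(c,open('k5.pkl','wb')); s=ctrl.get_state(); P=s['eef_pos']; R=Rn.from_quat(s['tcp_rot'])
print('tcp axis px at +20,+30mm',[proj(c,P+R.apply([0,0,a])).round(1) for a in(.02,.03,.05)])
save('k5.png',c['image'])
E
```

```text
[ 0.49875813 -0.07304011  0.09418696] z [ 5.741e-01 -3.000e-04 -8.188e-01] h 0.05746909984527993 q [-0.47 -0.13  2.42  0.76  0.39 -1.12]
lateral err to fix, tool [ 0.0005 -0.     -0.    ] rot to fix (tool) [0.0007 0.0003 0.    ] [-0.1 -0.  -0.4] 0.5850028748956615 0.0
tcp axis px at +20,+30mm [array([317.1, 255.5]), array([317.2, 247.1]), array([317.3, 232.9])]
```

View pics/k5.png

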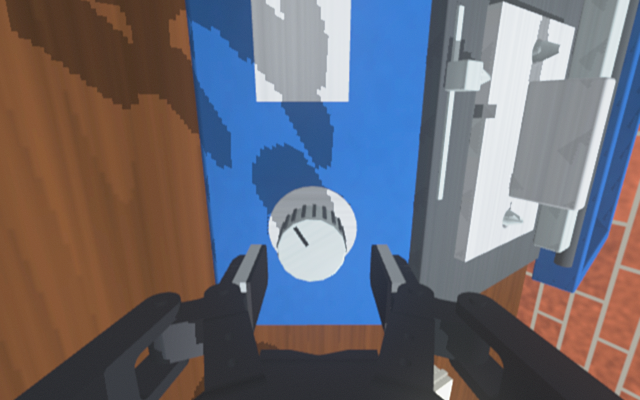

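The knob's end face is centred at (312,249), where the tool axis predicts (317,251). That is 2 mm to tool -y. The pointer tip at (490,77) and the slot at (485,110) are also visible.

drive_tool:
  moves:
    - [[0,0,0],[0.0005,-0.002,0],0.05]
    - [[0,0,0],[0,0,0.012],0.05]
    - [[0,0,0],[0,0,0.012],0.05]
    - [[0,0,0],[0,0,0.008],0.05]
    - [[0,0,0],[0,0,0],0.05]

```text
time: 18.02
eef_pos: [0.515, -0.0723, 0.0656]
tcp_rot: [0.673, 0.676, 0.212, 0.213]
contact_force: [-0.3, -1.0, -0.9]
opening: 0.586
finger_force: 0.0
```

```bash
python3 st.py
```

```text
[ 0.51502339 -0.07227342  0.06560684] z [ 5.726e-01  5.000e-04 -8.199e-01] h 0.02472650810994947 q [-0.45 -0.01  2.39  0.9   0.32 -1.26]
lateral err to fix, tool [-0.0002  0.003  -0.    ] rot to fix (tool) [-0.0012 -0.0005  0.    ] [-0.3 -1.  -0.9] 0.5861587247505058 0.0
```

drive_tool:
  moves:
    - [[0,0,0],[0,0,0],0.042]
    - [[0,0,0],[0,0,0],0.036]
    - [[0,0,0],[0,0,0],0.03]
    - [[0,0,0],[0,0,0],0.03]
  grip_force: 25

```text
time: 18.52
eef_pos: [0.5142, -0.0721, 0.0656]
tcp_rot: [0.673, 0.676, 0.212, 0.212]
contact_force: [-6.2, -0.3, 2.4]
opening: 0.413
finger_force: 24.3
```

```bash
python3 st.py
```

```text
[ 0.51420084 -0.0720706   0.06558346] z [ 5.723e-01  7.000e-04 -8.201e-01] h 0.025179167535933217 q [-0.45 -0.02  2.39  0.9   0.32 -1.26]
lateral err to fix, tool [-0.0004  0.0037 -0.    ] rot to fix (tool) [-0.0016 -0.0007 -0.    ] [-6.2 -0.3  2.4] 0.413499198260451 24.3251770734787
```

drive_tool:
  moves:
    - [[0,0,0],[0,-0.0006,0],0.03]
    - [[0,0,0.1],[0,0,0],0.03]
    - [[0,0,0.1],[0,0,0],0.03]
    - [[0,0,0.1],[0,0,0],0.03]
    - [[0,0,0],[0,0,0],0.03]

```text
time: 19.15
eef_pos: [0.5144, -0.0721, 0.0657]
tcp_rot: [0.766, 0.568, 0.241, 0.179]
contact_force: [-6.2, -0.4, 4.5]
opening: 0.416
finger_force: 24.7
```

```bash
python3 st.py
python3 - <<'E'
from m import *
for n in('scene','top','wrist'):
    c=cam(n); pickle.dump(c,open('g_%s.pkl'%n,'wb')); print(n,proj(c,[.607,.0137,.097]).round(1),proj(c,[.6133,-.003,.098]).round(1))
E
```

```text
[ 0.51436464 -0.07209901  0.06568947] z [ 0.5731  0.0009 -0.8195] h 0.02517205609452575 q [-0.45 -0.02  2.39  0.91  0.32 -0.96]
lateral err to fix, tool [ 0.0006  0.0035 -0.    ] rot to fix (tool) [-0.0008 -0.0006  0.    ] [-6.2 -0.4  4.5] 0.41633338627528266 24.73878711462021
scene [299.6 204.1] [295.6 201.5]
top [344.7 172.8] [349.5 170.9]
wrist [467.9  17. ] [483.7  54.3]
```

drive_tool:
  moves:
    - [[0,0,0.13],[0,0,0],0.03]
    - [[0,0,0.13],[0,0,0],0.03]
    - [[0,0,0.13],[0,0,0],0.03]
    - [[0,0,0.13],[0,0,0],0.03]
    - [[0,0,0],[0,0,0],0.03]

```text
time: 19.92
eef_pos: [0.5146, -0.0723, 0.0659]
tcp_rot: [0.886, 0.353, 0.279, 0.111]
contact_force: [-5.1, 0.4, 4.6]
opening: 0.412
finger_force: 24.8
```

drive_tool:
  moves:
    - [[0,0,0.13],[0,0,0],0.03]
    - [[0,0,0.13],[0,0,0],0.03]
    - [[0,0,0.13],[0,0,0],0.03]
    - [[0,0,0.13],[0,0,0],0.03]
    - [[0,0,0],[0,0,0],0.03]

```text
time: 20.55
eef_pos: [0.5148, -0.0726, 0.066]
tcp_rot: [0.947, 0.114, 0.299, 0.036]
contact_force: [-4.8, -0.8, 4.3]
opening: 0.411
finger_force: 24.8
```

drive_tool:
  moves:
    - [[0,0,0.13],[0,0,0],0.03]
    - [[0,0,0.13],[0,0,0],0.03]
    - [[0,0,0.13],[0,0,0],0.03]
    - [[0,0,0.13],[0,0,0],0.03]
    - [[0,0,0],[0,0,0],0.03]

```text
time: 21.18
eef_pos: [0.5148, -0.073, 0.066]
tcp_rot: [0.944, -0.134, 0.298, -0.042]
contact_force: [-5.3, -1.8, 3.4]
opening: 0.411
finger_force: 24.9
```

```bash
python3 st.py
python3 - <<'E'
from m import *
for n in('wrist','scene','top'):
    c=cam(n); pickle.dump(c,open('g_%s.pkl'%n,'wb')); print(n,proj(c,[.607,-.0007,.097]).round(1),proj(c,[.6133,-.003,.098]).round(1))
    if n=='scene':
        g=cv2.cvtColor(c['image'],cv2.COLOR_RGB2GRAY)
        for r in g[190:212,284:308]: print(' '.join('%3d'%a for a in r))
E
```

```text
[ 0.51482298 -0.07297274  0.06601608] z [ 0.5739 -0.0013 -0.8189] h 0.02517670573523007 q [-0.45 -0.02  2.39  0.91  0.32  0.59]
lateral err to fix, tool [ 0.0027 -0.0013 -0.    ] rot to fix (tool) [ 0.0011 -0.0007 -0.    ] [-5.3 -1.8  3.4] 0.41053271191918955 24.880104660987854
wrist [114.1 114.3] [116.7 100.6]
scene [297.5 201.3] [295.6 201.5]
247 248 250 237 188 149 140 142 144 140 151 175 168 147 132 124 121 126 146 179 208 206 172 146
246 247 249 251 237 181 143 139 141 141 154 190 200 174 143 127 123 122 124 139 169 193 191 170
246 246 247 249 251 223 159 139 139 140 145 176 214 211 175 140 126 123 122 122 133 152 167 176
246 246 246 247 250 246 201 150 138 140 138 151 194 231 221 172 134 122 122 121 121 124 133 147
246 246 246 247 248 250 238 188 147 138 138 139 164 221 237 210 154 126 121 121 120 119 121 123
246 246 246 246 247 248 250 236 182 144 138 138 143 180 221 221 180 144 141 148 136 123 120 120
246 246 246 246 246 247 249 250 227 165 139 138 139 146 176 206 211 201 206 217 181 136 122 121
246 246 246 246 246 246 247 249 246 203 150 137 138 137 143 180 233 248 248 247 2
[... 690 characters left out ...]
 172 201 246 248 247 247 246 246 247 247 247 247 249 251 227 158 130 129 130 140 176 214 215
171 167 193 241 248 247 247 246 246 246 247 247 247 247 250 246 201 147 135 135 135 142 169 204
170 167 184 235 248 247 247 246 246 246 246 247 246 247 248 250 236 184 143 135 134 134 141 182
167 166 177 227 249 247 247 247 246 246 246 246 246 246 247 248 249 234 179 140 135 135 133 153
164 166 174 223 249 248 247 247 247 246 246 246 246 246 246 247 249 250 229 166 136 135 134 137
168 168 175 217 249 248 247 247 247 247 246 246 246 246 246 246 247 249 250 214 150 134 135 134
194 178 179 210 248 249 248 247 247 247 246 246 246 246 246 246 247 248 252 238 173 139 136 135
top [348.9 172.8] [349.5 170.9]
```

Run:
```python
from m import *
c=L('g_wrist.pkl'); g=cv2.cvtColor(c['image'],cv2.COLOR_RGB2GRAY)
for r in range(88,132): print(r,' '.join('%3d'%a for a in g[r,94:136]))
for y in(.0137,-.0012,-.0032): print(proj(c,[.607,y,.097]).round(1),proj(c,[.6133,y,.098]).round(1))
```

```text
88 234 233 233 233 233 232 233 233 233 233 234 235 235 231 197 173 152 130 121 119 120 121 121 121 121 121 119 110 132 204 235 236 234 233 232 232 231 230 230 230 229 229
89 233 233 233 232 233 233 233 234 234 234 235 235 237 234 203 184 176 161 142 128 119 120 120 121 121 122 120 111 128 193 233 234 232 231 230 230 229 229 229 230 230 229
90 233 233 233 233 234 234 234 234 235 235 235 235 237 233 204 185 186 182 171 147 128 120 120 122 123 123 120 112 126 189 232 232 231 230 229 229 230 230 230 231 232 233
91 233 234 234 235 235 235 235 235 235 235 234 234 236 232 202 184 187 188 185 172 153 130 121 121 121 122 121 112 126 186 230 232 230 230 230 231 231 232 233 234 234 235
92 235 235 235 235 235 235 235 235 234 234 234 235 236 232 202 183 186 188 188 185 175 157 137 124 120 121 120 113 125 186 230 233 231 232 232 233 234 235 235 236 236 236
93 236 235 235 235 235 234 235 234 234 235 235 236 237 234 204 182 185 186 187 189 185 179 165 143 128 122 118 112 128 189 233 235 233 234 235 235 236 237 237 236 237 234
94 235 235 234 235 234 235 234 235 236 235 236 236 238 234 204 184 186 185
[... 5839 characters left out ...]
 225 225 226 226 226 226 222 210 212 222 227 224 193 135 110 110 111 113 112 111 114 113 113 114 112
129 109 110 105 118 176 229 235 233 233 234 231 229 226 222 223 225 226 227 226 228 229 229 229 224 203 188 198 216 225 215 165 119 111 113 113 114 112 113 112 114 113 112
130 110 109 106 130 198 233 234 233 233 232 227 226 224 223 225 226 228 229 228 229 230 229 229 225 203 178 176 192 210 214 189 137 112 112 112 113 112 111 112 114 112 112
131 109 108 107 145 215 233 231 228 227 227 226 226 225 227 228 229 229 229 229 228 228 228 228 224 203 178 174 178 186 196 193 153 117 111 110 112 112 111 112 110 112 109
[ 86.1 123.1] [ 84.5 110.9]
[115.1 114. ] [113.2 101.7]
[119.  112.8] [117.1 100.5]
```

Run:
```python
from m import *
c=L('g_wrist.pkl'); S=onz(c,115.3,100.3,.098);T=onz(c,107.3,109.8,.097);print('slot',S,'tip',T,'dy',T[1]-S[1])
a=onz(c,108,103.5,.098);b=onz(c,122.7,97.3,.098);print('slot width',a-b)
for p in((94,108),(137,94)): print('front edge',onz(c,*p,.098))
```

```text
slot [ 0.61373099 -0.0022805   0.098     ] tip [0.61075867 0.00274076 0.097     ] dy 0.005021251389573017
slot width [-0.00086708  0.00758605  0.        ]
front edge [0.6132097  0.00874869 0.098     ]
front edge [ 0.61337468 -0.01337724  0.098     ]
```

Run:
```python
from m import *
c=L('g_wrist.pkl'); o,d=ray(c,107.3,109.8); print('cam',o,'dir',d, o+d*(.607-o[0])/d[0])
k=L('k.pkl');o,d=ray(k,356.5,149.2);print(o,d)
e=L('e.pkl')['wrist']
# three-ray check of slot (fixed) g vs k
print(tri([(c,115.3,100.3),(k,363,168.4)]))
```

```text
cam [ 0.499688   -0.09271968  0.20893645] dir [ 0.60255001  0.51786563 -0.60724679] [ 6.07000000e-01 -4.89661293e-04  1.00787971e-01]
[0.57304451 0.04873918 0.3771329 ] [ 0.11955829 -0.12313996 -0.98516109]
(array([ 0.61316595, -0.00291281,  0.09869052]), [array([ 0.1, -0.3]), array([-0.1, -0.1])])
```

drive_tool:
  moves:
    - [[0,0,0.09],[0,0,0],0.03]
    - [[0,0,0.09],[0,0,0],0.03]
    - [[0,0,0.09],[0,0,0],0.03]
    - [[0,0,0],[0,0,0],0.03]
    - [[0,0,0],[0,0,0],0.03]

```text
time: 21.95
eef_pos: [0.5148, -0.0732, 0.066]
tcp_rot: [0.918, -0.259, 0.29, -0.081]
contact_force: [-6.0, -2.7, 4.1]
opening: 0.411
finger_force: 24.9
```

drive_tool:
  moves:
    - [[0,0,0],[0,0,0],0.042]
    - [[0,0,0],[0,0,0],0.05]
    - [[0,0,0],[0,0,0],0.05]
    - [[0,0,0],[0,0,0],0.05]

```text
time: 22.45
eef_pos: [0.5148, -0.0724, 0.0657]
tcp_rot: [0.917, -0.261, 0.289, -0.082]
contact_force: [-0.0, -0.8, 1.3]
opening: 0.589
finger_force: 0.0
```

drive_tool:
  moves:
    - [[0,0,0],[0,0,-0.015],0.05]
    - [[0,0,0],[0,0,-0.02],0.05]
    - [[0,0,0],[0,0,-0.02],0.05]
    - [[0,0,0],[0,0,0],0.05]
    - [[0,0,0],[0,0,0],0.05]

```text
time: 23.08
eef_pos: [0.4832, -0.0724, 0.1104]
tcp_rot: [0.917, -0.261, 0.289, -0.082]
contact_force: [-0.0, 0.5, -0.2]
opening: 0.587
finger_force: 0.0
```

```bash
python3 st.py
python3 - <<'E'
from m import *
c=cam('wrist');pickle.dump(c,open('v1.pkl','wb'));g=cv2.cvtColor(c['image'],cv2.COLOR_RGB2GRAY)
t=proj(c,[.607,-.0027,.1]);s=proj(c,[.6133,-.0029,.098]);print(t,s)
u,v=map(int,(t+s)/2); u0=max(u-20,0);v0=max(v-18,0)
for r in range(v0,v0+36): print(r,u0,' '.join('%3d'%a for a in g[r,u0:u0+40]))
E
```

```text
[ 0.48319414 -0.0723996   0.11042008] z [ 5.731e-01  1.000e-04 -8.195e-01] h 0.07969476627832567 q [-0.49 -0.21  2.45  0.69  0.44  1.07]
lateral err to fix, tool [ 0.003  -0.0017 -0.    ] rot to fix (tool) [ 0.0002  0.0005 -0.    ] [-0.   0.5 -0.2] 0.5869061231124475 0.0
[149.40407185 152.95941528] [149.72567988 146.51874684]
131 129 235 235 235 235 235 235 236 237 238 238 238 238 237 237 237 237 237 237 237 237 234 229 234 235 235 235 234 234 234 235 236 236 236 234 232 232 233 235 236 238
132 129 235 235 235 235 236 237 238 238 238 238 238 238 237 237 237 236 237 237 237 234 219 215 233 236 235 234 234 234 235 236 236 235 234 232 232 233 235 237 239 237
133 129 235 235 236 237 237 238 238 238 238 238 237 237 237 237 237 237 238 236 222 198 168 180 230 237 235 234 235 236 236 236 234 233 232 233 234 236 238 238 237 219
134 129 235 236 236 237 238 238 238 238 237 237 237 237 236 237 238 238 235 221 173 140 125 146 215 236 236 236 236 236 235 234 232 232 233 235 237 239 238 227 203 166
135 129 236 237 238 238 239 238 237 237 237 237 237 237 237 237 236 229 210 169 134 120 116 131 194 
[... 4575 characters left out ...]
 156 125 118 118 119 118 119
163 129 125 123 125 130 133 133 133 132 133 134 132 129 126 122 119 116 114 153 225 236 235 232 230 230 232 230 226 228 229 231 226 206 192 177 146 126 119 118 114 116
164 129 126 124 124 128 131 132 133 133 132 132 127 123 121 119 117 114 114 157 227 236 235 233 230 229 230 228 226 228 229 230 229 209 189 186 172 154 136 126 118 114
165 129 124 123 123 126 131 132 133 131 129 125 123 120 118 117 116 114 113 158 230 237 235 233 228 227 228 229 230 229 229 231 231 218 193 188 186 180 170 161 140 127
166 129 124 124 124 126 131 132 133 129 123 120 119 117 117 116 115 114 113 161 232 236 235 232 227 227 229 230 231 230 230 231 233 227 203 190 189 187 186 183 170 160
```

Run:
```python
from m import *
c=L('v1.pkl')
for nm,(u,v),x in(('tip',(149.0,152.6),.607),('slot',(149.3,147.1),.6133)):
    o,d=ray(c,u,v); print(nm,o+d*(x-o[0])/d[0])
print(proj(c,[.607,-.0027,.1]),proj(c,[.607,-.0017,.1]),proj(c,[.607,-.0027,.101]))
```

```text
tip [ 0.607      -0.00282112  0.10044551]
slot [ 0.6133     -0.00232815  0.09779794]
[149.40407185 152.95941528] [148.21109755 153.77579803] [148.16885334 152.37382734]
```

drive_tool:
  moves:
    - [[0,0,-0.18],[0,0,0],0.05]
    - [[0,0,-0.18],[0,0,0],0.05]
    - [[0,0,-0.18],[0,0,0],0.05]
    - [[0,0,-0.18],[0,0,0],0.05]
    - [[0,0,-0.18],[0,0,0],0.05]

```text
time: 23.75
eef_pos: [0.483, -0.0722, 0.1097]
tcp_rot: [0.939, 0.167, 0.295, 0.052]
contact_force: [0.7, 0.1, -0.2]
opening: 0.584
finger_force: 0.0
```

drive_tool:
  moves:
    - [[0,0,-0.18],[0,0,0],0.05]
    - [[0,0,-0.18],[0,0,0],0.05]
    - [[0,0,-0.18],[0,0,0],0.05]
    - [[0,0,-0.18],[0,0,0],0.05]
    - [[0,0,-0.18],[0,0,0],0.05]

```text
time: 24.38
eef_pos: [0.483, -0.0722, 0.1097]
tcp_rot: [0.773, 0.559, 0.243, 0.175]
contact_force: [-0.0, 0.9, -0.1]
opening: 0.588
finger_force: 0.0
```

drive_tool:
  moves:
    - [[0,0,-0.18],[0,0,0],0.05]
    - [[0,0,-0.15],[0,0,0],0.05]
    - [[0,0,0],[0,0.03,-0.03],0.05]
    - [[0,0,0],[0,0.04,-0.02],0.05]
    - [[0,0,0],[0,0.05,0],0.05]

```text
time: 25.0
eef_pos: [0.5536, -0.0719, 0.2216]
tcp_rot: [0.673, 0.676, 0.212, 0.213]
contact_force: [0.9, -0.3, 0.8]
opening: 0.585
finger_force: 0.0
```

drive_tool:
  moves:
    - [[0.15,0,0],[0,0,0],0.05]
    - [[0.15,0,0],[0,0,0],0.05]
    - [[0.15,0,0],[0,0,0],0.05]
    - [[0.16,0,0],[0,0,0],0.05]
    - [[0,0,0],[0,0,0],0.05]

```text
time: 25.62
eef_pos: [0.5543, -0.0716, 0.219]
tcp_rot: [0.705, 0.709, -0.001, 0.0]
contact_force: [-0.1, -1.1, -0.7]
opening: 0.586
finger_force: 0.0
```

Run:
```python
from m import *
s=ctrl.get_state();print(s['eef_pos'],s['tcp_rot'],s['time'])
c=cam('wrist');pickle.dump(c,open('v2.pkl','wb'));g=cv2.cvtColor(c['image'],cv2.COLOR_RGB2GRAY)
t=proj(c,[.607,-.0027,.1]);s=proj(c,[.6133,-.0026,.098]);print(t,s)
u,v=map(int,(t+s)/2); u0=max(u-20,0);v0=max(v-14,0)
for r in range(v0,v0+30): print(r,u0,' '.join('%3d'%a for a in g[r,u0:u0+40]))
```

```text
[ 0.55434112 -0.07163784  0.21903237] [ 7.05161317e-01  7.09046425e-01 -7.02414214e-04  4.36099565e-04] 25.625
[389.07684838 111.48921462] [396.91418725 111.35607403]
97 372  87  88  90  91  88  88  88  89  88  89  90  87  88  88  97 119 122 119 120 119 120 123 124 124 117 140 210 237 237 233 231 231 232 234 233 233 233 233 233 232
98 372  87  89  88  88  87  89  89  90  90  89  91  90  90  89  97 118 123 120 119 120 121 122 123 122 117 143 219 238 236 233 231 231 233 234 233 233 233 234 232 232
99 372  84  87  87  89  87  88  89  89  89  90  91  89  89  89  99 119 122 121 120 120 121 123 123 121 117 143 219 237 236 233 231 232 233 234 233 233 233 233 232 231
100 372  90  88  88  90  87  87  89  89  92  91  91  90  89  89  99 119 121 121 119 119 120 123 125 121 115 146 222 237 236 233 231 232 233 233 233 232 233 234 232 232
101 372 131 106  89  87  87  88  90  89  90  91  89  89  88  94 111 122 120 120 120 121 121 123 124 123 116 151 230 238 235 233 231 232 233 234 233 232 233 233 232 232
102 372 193 142  96  86  88  88  90  89  90  91  91  91  88  96 118 124 121 120 120 119 122 124 
[... 3403 characters left out ...]
 230 230 231 231 230 231 233
123 372 120 121 119 120 121 121 122 124 124 121 122 121 123 126 124 123 121 121 122 124 125 123 112 116 175 234 236 232 228 228 230 232 233 231 230 231 230 230 231 232
124 372 119 122 122 121 121 122 123 124 124 123 121 121 124 125 123 122 122 121 120 123 124 123 110 121 183 235 235 232 228 228 230 232 232 230 231 231 231 230 231 232
125 372 121 122 121 120 120 122 122 124 124 122 122 122 123 126 123 123 120 121 121 124 125 122 109 125 190 234 235 231 228 228 230 232 232 230 230 232 231 231 231 232
126 372 122 123 122 120 121 123 124 125 123 122 121 122 124 125 123 122 122 121 120 122 126 125 111 127 194 234 235 231 227 228 231 232 232 230 230 230 231 230 231 232
```

The tip (row 111.5) stands opposite the slot's middle (edges at rows 106.4 and 116.6, so 111.5) to within about 0.1 mm. The arm is clear of everything, so I am handing in.

```bash
python3 -c "
from plant import ctrl
print(ctrl.sign_off())"
```

```text
the job is handed in; nothing more can be done
None
```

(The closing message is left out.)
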